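# Put the washed covers back on their housings

## Robot

A 6-joint arm with a two-finger parallel gripper is mounted at the origin on the work surface. World frame = base frame: x ahead of the robot, y to its left, z up, the work surface at z = 0. Lengths are in m, angles in rad, forces in N, time in s.
With the tool pointing down it reaches from about 0.325 to 0.85 m from the base axis. Payload 4.4 kg.
Tool frame: the origin (TCP) lies midway between the tips of the shut fingers; the grasp point (between the pads) lies 19 mm behind it (robot.tcp_to_grasp is the distance from the TCP to the grasp point, in m); z points along the fingers, y is the line along which they close (so a half turn about z gives the same grasp; the last joint's range is limited). The gripper opens to 94 mm and grips with 3 to 60 N. Pads are 16 mm wide; open, the fingers measure 119 mm over their backs; the gripper's body (75 mm by 177 mm) begins 78 mm behind the grasp point.
Start: joints at [1.038, 0.207, 1.542, -0, 1.393, -0.15], TCP at [0.214, 0.534, 0.205] pointing down, gripper open.
Joint ranges: [-2.73, 2.73], [-0.86, 2.22], [0.23, 2.46], [-1.11, 4.25], [0.08, 2.63], [-2.82, 2.82]. Speed limits (rad/s): [2.79, 2.79, 3.14, 3.14, 3.14, 3.14].

## Interface

Orientations are given as a unit quaternion [w, x, y, z].
In Python, from bench import robot gives the robot as it stands. The module is installed in compiled form; this text tells all that it offers.
- The arm moves only by the tool step_arm, never from a script. Its argument "rows" is a list of rows, each a list of 7 numbers: the finger opening in m, from 0 to 0.094, then the shift along the tool's x, y, z in m, then the turn, a rotation vector about the tool's x, y, z in rad. A call has exactly 5 rows; each row shifts and turns the commanded pose from where the row before left it, along the tool's axes as they then stand; what a row does not reach is not made up. A row lasts 1/12 s, in which the tool goes at most 41.7 mm and 7.16 degrees, less where a joint would pass 70% of its speed; a pose out of reach is approached as far as the arm can. A call with a gripper value outside its range is refused whole. The fingers move at their own pace and stop on an object; "squeeze" is the grip in N (left out, the last holds). Time passes only in rows, so rows that do not move let the fingers close, or fill a call up. It gives the time, the measured TCP pose, the force, the opening and the grip force at its end, in the units of the state.
- robot.sense(): the state, without advancing time (a new reading comes with each control period).
- robot.capture(name): name is "side" or "top" or "wrist"; returns the picture (420x560x3 uint8, blue, green, red); there is no depth.
- robot.get_calibration(name): a dict with "fovy" (degrees; the focal length in pixels is half the picture's height over the tangent of half this angle, whatever the lens; pixels are square), "cx", "cy" (the principal point, pixels), "R" (3x3) and "t" (3): a world point X has camera coordinates R X + t. Camera axes: x right, y down, z forward; pixel columns grow to the right and rows downward; lengths in m; the calibration is good to about 2 mm. A picture is of the moment at which its call begins: read the wrist's pose just before it. get_calibration takes no time and is no camera call; for the wrist camera it gives the pose at the moment of the call.
- robot.hand_in(): hands the job in; it is judged then, once.
The state is a dict: "t": time; "qpos": joint angles; "qd": joint speeds; "effort": joint torques, N m; "eef_pos": TCP position; "tool_rot": TCP orientation; "ft_force": force on the tool from outside, world axes, zero at the start; "ft_torque": the same for the moment, N m; "opening": opening from 0.0 (shut) to 1.0 (fully open); "grip_force": force on a finger pad.
Only numpy, scipy, OpenCV 4.12 (cv2) and the standard library are available. Lean on these libraries where they do the work, as an engineer would, in place of code of your own. Each camera call takes 0.05 s, during which the arm holds its last target. There are 200 camera calls.

## Task

The four covers have come back from the parts washer in one stack. Take the stack apart and lay each cover, flat side down, on the open housing that has the same outline, centred and lined up with it so that it is ready for bolting and closes the opening: round on the water pump, square on the carburettor, two-bolt on the thermostat housing, oblong on the gear case. Leave the piston and the dish of bolts where they are.

Things in the scene. Friction and masses are not known exactly. Their poses are not given: they have to be found in the camera images.
- oblong_cover: Oblong cover, the lowest of the stack, lying on the bench: rectangle 124 mm along its x by 62 mm along its y, six bolt holes, 0.28 kg. Grey cast aluminium, 16 mm thick: straight-sided 14 mm flange (grip it) and a 2 mm raised flat pad on top; flat underside. Origin: centre of underside, z up.
- twobolt_cover: Two-bolt cover, second from the bottom: eye-shaped, 100 mm long (its x) and 54 mm wide (its y) at the middle, where it has two parallel flats 16 mm long; tapers to a rounded ear with a bolt hole at each end, 0.15 kg. Grey cast aluminium, 16 mm thick: straight-sided 14 mm flange (grip it) and a 2 mm raised flat pad on top; flat underside. Origin: centre of underside, z up.
- square_cover: Square cover, third from the bottom, lying on the two-bolt cover: 50 by 50 mm, sides along its x and y, four bolt holes, 0.09 kg. Grey cast aluminium, 16 mm thick: straight-sided 14 mm flange (grip it) and a 2 mm raised flat pad on top; flat underside. Origin: centre of underside, z up.
- round_cover: Round cover, the top of the stack, lying on the square cover: disc of 42 mm diameter, 0.05 kg. Grey cast aluminium, 16 mm thick: straight-sided 14 mm flange (grip it) and a 2 mm raised flat pad on top; flat underside. Origin: centre of underside, z up.
- gear_case: Gear case, grey casting: oblong upper flange 124 mm (its x) by 62 mm (its y) around a window 90 by 34 mm; base 128 by 70 mm, all within 75 mm of its axis. The oblong cover belongs here, long side along long side, either way round. Bolted to the bench. Origin: centre of its underside; the flat joint face is centred straight above it, 62 mm over the bench; nothing of it is higher.
- thermostat_housing: Thermostat housing, grey casting: eye-shaped two-bolt flange 100 mm (its x) by 54 mm (its y) around a round opening of 30 mm; below it a hose neck points to its -y, 66 mm out. The two-bolt cover belongs here, ears over ears, either way round. Bolted to the bench. Origin: centre of its underside; the flat joint face is centred straight above it, 62 mm over the bench; nothing of it is higher.
- carburettor: Carburettor, grey casting: square upper flange 50 by 50 mm (sides along its x and y) around a round opening of 26 mm; below it the throat, a tube 92 mm long, lies along its x. The square cover belongs here, edge along edge, any way round. Bolted to the bench. Origin: centre of its underside; the flat joint face is centred straight above it, 62 mm over the bench; nothing of it is higher.
- water_pump: Water pump, round grey casting of 100 mm diameter: a neck in the middle ends in a round flange of 42 mm diameter around a 16 mm opening; below it an outlet pipe points to its +y, 70 mm out. The round cover belongs here, any way round. Bolted to the bench. Origin: centre of its underside; the flat joint face is centred straight above it, 62 mm over the bench; nothing of it is higher.
- bolt_dish: Bystander: round steel dish with bolts in it, 86 mm diameter, 24 mm high, loose on the bench. Origin: centre of its underside.
- piston: Bystander: aluminium piston standing on its skirt, 64 mm diameter, 56 mm high, loose on the bench. Origin: centre of its underside.
Mind the look-alikes: they are no part of the job. What is shaped like the square_cover but red is not meant. Leave any black or turquoise look-alike of the twobolt_cover alone.

How it is judged:
At the end, for the whole second after the job is handed in: Each of the four covers lies flat on the joint face of its own housing (origin within 4 mm of the face's height, tilted less than 0.08 rad), centred within 10 mm, the square, two-bolt and oblong covers turned within 0.2 rad of the flange's outline, all at rest (horizontal distance between oblong_cover and gear_case below 0.01 m and z of oblong_cover in the frame of gear_case between 0.058 and 0.066 m and angle between each of oblong_cover, twobolt_cover, square_cover, round_cover's own z axis and vertical below 0.08 rad and angle between the x axis of oblong_cover and the x axis of gear_case, either way round below 0.2 rad and linear speed of each of oblong_cover, twobolt_cover, square_cover, round_cover below 0.02 m/s and angular speed of each of oblong_cover, twobolt_cover, square_cover, round_cover below 0.2 rad/s and horizontal distance between twobolt_cover and thermostat_housing below 0.01 m and z of twobolt_cover in the frame of thermostat_housing between 0.058 and 0.066 m and angle between the x axis of twobolt_cover and the x axis of thermostat_housing, either way round below 0.2 rad and horizontal distance between square_cover and carburettor below 0.01 m and z of square_cover in the frame of carburettor between 0.058 and 0.066 m and (angle between the x axis of square_cover and the x axis of carburettor, either way round below 0.2 rad or angle between the x axis of square_cover and the y axis of carburettor, either way round below 0.2 rad) and horizontal distance between round_cover and water_pump below 0.01 m and z of round_cover in the frame of water_pump between 0.058 and 0.066 m); the robot touches nothing.
It fails at once if the piston or the bolt dish was shifted by more than 20 mm (distance of any of piston, bolt_dish from where it was at the start of the episode above 0.02 m).
It fails at once if the piston was tipped (angle between piston's own z axis and vertical above 0.5 rad).
It also fails if it takes over 115 s, if anything falls off the work surface, if the arm or the gripper's body presses on something with over 40 N, if the wrist force passes 120 N, or if a joint passes its speed limit or range.

## Working session

There is one attempt and no reset: what is moved stays moved. The work goes in short steps, Python scripts to look and compute and a tool call to move; the robot and the scene stay as the last step left them, time stands still between calls to the robot, and variables do not carry over. Pictures are saved under pics/ and viewed, at most 14 in all, crops included, and the job is handed in when it is done.

Besides the shell and the picture viewer there is one more tool, called after "Call:" by a JSON object that holds its "api" and its "payload", one argument or row to a line. step_arm: Moves the arm, as the interface text tells. Its arguments: {"type":"object","properties":{"rows":{"type":"array","items":{"type":"array","items":{"type":"number"}}},"squeeze":{"type":"number"}},"required":["rows"]}

```bash
mkdir -p pics; ls
python3 - <<'E'
from bench import robot
import cv2, numpy as np
for n in ("top","side"):
    im=robot.capture(n); cv2.imwrite(f"pics/{n}0.png",im)
    c=robot.get_calibration(n); print(n,c)
s=robot.sense(); print(s)
E
```

```text
pics
top {'fovy': 51.89163054712416, 'cx': 277.4713377925049, 'cy': 210.0322108438473, 'R': array([[-0.0033394 , -0.99996487,  0.00768822],
       [-0.99570302,  0.00261347, -0.09256712],
       [ 0.09254378, -0.00796431, -0.99567676]]), 't': array([-0.00353925,  0.48908736,  0.9087629 ])}
side {'fovy': 46.22257628032868, 'cx': 277.851873318696, 'cy': 211.07146519604288, 'R': array([[ 0.85850011, -0.51246957,  0.01877508],
       [-0.27691637, -0.49408957, -0.82413156],
       [ 0.43161891,  0.7023179 , -0.56608716]]), 't': array([-0.43883712,  0.18883786,  0.97760544])}
{'t': 0.1, 'qpos': array([ 1.03849334e+00,  2.07329848e-01,  1.54278050e+00,  7.25078922e-06,
        1.39350770e+00, -1.50500557e-01]), 'qd': array([-5.37164041e-04, -3.06404790e-03, -3.22525644e-03,  9.80638833e-04,
        1.99682564e-04,  4.46704009e-05]), 'effort': array([ 9.11795323e-04, -3.71868074e+01, -2.82292700e+01,  7.00445194e-02,
        3.11340345e-02, -2.18721067e-05]), 'eef_pos': array([0.21388096, 0.5329671 , 0.20442424]), 'tool_rot': array([-3.42419753e-04,  1.89744349e-01,  9.81833008e-01, -9.53051405e-04]), 'ft_force': array([ 0.48506618, -0.11601253, -0.32934124]), 'ft_torque': array([-0.01098237,  0.01839209,  0.05176104]), 'grip_force': 0.0, 'opening': 0.9978800347015042}
```

View pics/top0.png

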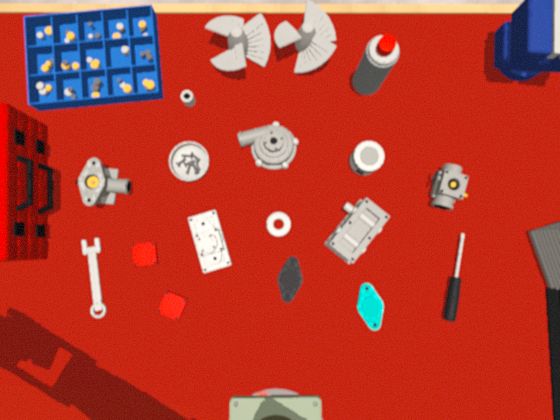

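View pics/side0.png

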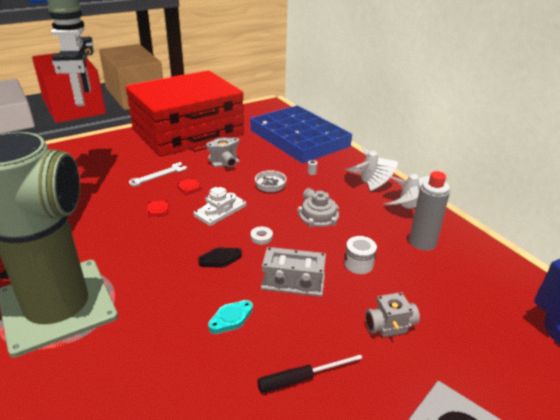

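The top view shows the stack at (210,241), gear case (358,231), thermostat (97,183), carburettor (449,186), water pump (273,145), dish (189,161) and piston (367,157). The decoys are the red squares, the black and turquoise two-bolts, and the white ring. Next I'll enlarge the parts.

```bash
cat > h.py <<'E'
import numpy as np, cv2
from bench import robot
def ray(c,uv,z):
    f=210/np.tan(np.radians(c["fovy"]/2)); R=c["R"];C=-R.T@c["t"]
    d=R.T@np.array([(uv[0]-c["cx"])/f,(uv[1]-c["cy"])/f,1.]); return (C+d*(z-C[2])/d[2])
def proj(c,X):
    f=210/np.tan(np.radians(c["fovy"]/2)); p=c["R"]@np.array(X)+c["t"]
    return np.array([c["cx"]+f*p[0]/p[2],c["cy"]+f*p[1]/p[2]])
E
python3 - <<'E'
import cv2,numpy as np
im=cv2.imread("pics/top0.png")
cr=[("stack",210,241),("gear",358,231),("therm",103,183),("carb",449,186),("pump",268,148)]
T=[]
for n,u,v in cr:
    k=cv2.resize(im[v-37:v+37,u-37:u+37],(266,266),interpolation=cv2.INTER_CUBIC)
    for i in range(0,74,10): 
        cv2.putText(k,str(u-37+i),(int(i*3.6),8),0,.28,(0,255,255)); cv2.putText(k,str(v-37+i),(0,int(i*3.6)+4),0,.28,(0,255,255))
    T.append(k)
T.append(np.zeros_like(T[0]))
cv2.imwrite("pics/m0.png",np.vstack([np.hstack(T[:3]),np.hstack(T[3:])]))
E
```

```text
(no output)
```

View pics/m0.png

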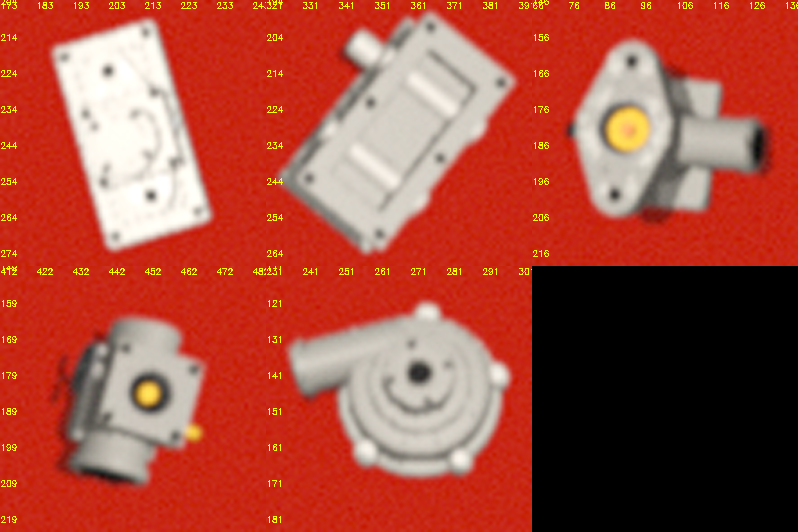

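```bash
cat > geo.py <<'E'
from h import *
c=robot.get_calibration("top")
def P(name,ox,oy,u,v,pts,z):
    k=266/74
    return [ray(c,(u-37+(x-ox+.5)/k-.5, v-37+(y-oy+.5)/k-.5),z)[:2] for x,y in pts]
def rep(n,pts,d):
    a=np.array(pts); m=a.mean(0); q=a[d[1]]-a[d[0]]
    print(n,m.round(4),"ang deg",np.degrees(np.arctan2(q[1],q[0])).round(1),"len",np.linalg.norm(q).round(4))
rep("gear",P("g",266,0,358,231,[(431,27),(379,234),(502,83),(309,178)],.062),(1,2))
rep("therm",P("t",532,0,103,183,[(631,62),(615,194)],.062),(1,0))
rep("carb",P("c",0,266,449,186,[(125,349),(194,370),(176,437),(107,417)],.062),(0,1))
rep("pump",P("p",266,266,268,148,[(419,373),(419,374)],.062),(0,1))
rep("obl",P("s",0,0,210,241,[(64,57),(145,31),(115,237),(197,211)],.014),(0,2))
rep("two",P("s",0,0,210,241,[(108,71),(151,195)],.030),(0,1))
rep("sq",P("s",0,0,210,241,[(154,92),(85,114),(104,182),(177,161)],.046),(0,3))
cs=robot.get_calibration("side")
print("toolbox", [ray(c,(50,170),z).round(3) for z in (0,.1,.15)],[ray(cs,(188,150),0).round(3)],[ray(cs,(187,106),z).round(3) for z in (.08,.1,.12,.15)])
for z in (.1,.2,.25): print("can",ray(c,(385,45),z).round(3))
w=robot.get_calibration("wrist"); s=robot.sense()
from scipy.spatial.transform import Rotation as Ro
q=s["tool_rot"]; T=Ro.from_quat(q[[1,2,3,0]]).as_matrix(); print(T.round(3)); 
print("wristcam R_tool",(w["R"]@T).round(3),"cam pos in tool",(T.T@(-w["R"].T@w["t"]-s["eef_pos"])).round(3),w["fovy"])
E
python3 geo.py
```

```text
gear [ 0.444  -0.1735] ang deg -40.1 len 0.1126
therm [0.5465 0.3817] ang deg -4.7 len 0.0772
carb [ 0.5389 -0.3719] ang deg -107.4 len 0.0416
pump [0.6319 0.0038] ang deg 179.9 len 0.0006
obl [0.4235 0.1435] ang deg -163.4 len 0.1126
two [0.4236 0.1415] ang deg -160.3 len 0.0778
sq [0.4207 0.1387] ang deg -161.1 len 0.0423
toolbox [array([0.582, 0.5  , 0.   ]), array([0.563, 0.447, 0.1  ]), array([0.554, 0.421, 0.15 ])] [array([0.482, 0.498, 0.   ])] [array([0.545, 0.643, 0.08 ]), array([0.528, 0.597, 0.1  ]), array([0.511, 0.551, 0.12 ]), array([0.486, 0.483, 0.15 ])]
can [ 0.822 -0.227  0.1  ]
can [ 0.773 -0.2    0.2  ]
can [ 0.748 -0.186  0.25 ]
[[-0.928  0.373 -0.001]
 [ 0.373  0.928 -0.002]
 [ 0.    -0.002 -1.   ]]
wristcam R_tool [[ 0.     1.     0.001]
 [-0.963  0.    -0.271]
 [-0.271 -0.001  0.963]] cam pos in tool [ 0.08  -0.001 -0.18 ] 71.51772541180281
```

Poses found; moving above the stack for a wrist view.

Call:
{"api": "step_arm", "payload": {
  "rows": [
    [0.094,-0.0227,-0.0191,0,0,0,0],
    [0.094,-0.0227,-0.0191,0,0,0,0],
    [0.094,-0.0227,-0.0191,0,0,0,0],
    [0.094,-0.0227,-0.0191,0,0,0,0],
    [0.094,-0.0227,-0.0191,0,0,0,0]
  ]
}}

```text
t: 0.52
eef_pos: [0.284, 0.4012, 0.2049]
tool_rot: [-0.0, 0.189, 0.982, -0.0]
ft_force: [0.0, 0.2, -0.4]
opening: 1.001
grip_force: 0.0
```

Call:
{"api": "step_arm", "payload": {
  "rows": [
    [0.094,-0.0227,-0.0191,0,0,0,0],
    [0.094,-0.0227,-0.0191,0,0,0,0],
    [0.094,-0.0227,-0.0191,0,0,0,0],
    [0.094,-0.0227,-0.0191,0,0,0,0],
    [0.094,-0.0227,-0.0191,0,0,0,0]
  ]
}}

```text
t: 0.93
eef_pos: [0.3538, 0.2703, 0.205]
tool_rot: [-0.0, 0.19, 0.982, -0.0]
ft_force: [-0.3, 0.7, 0.8]
opening: 0.999
grip_force: 0.0
```

Call:
{"api": "step_arm", "payload": {
  "rows": [
    [0.094,-0.0227,-0.0191,0,0,0,0],
    [0.094,-0.0227,-0.0191,0,0,0,0],
    [0.094,-0.0227,-0.0191,0,0,0,0],
    [0.094,-0.0227,-0.0191,0,0,0,0],
    [0.094,-0.0227,-0.0191,0,0,0,0]
  ]
}}

```text
t: 1.35
eef_pos: [0.4235, 0.1394, 0.2051]
tool_rot: [-0.0, 0.19, 0.982, -0.0]
ft_force: [0.4, 0.2, -0.0]
opening: 1.0
grip_force: 0.0
```

Call:
{"api": "step_arm", "payload": {
  "rows": [
    [0.094,0,0,0,0,0,-0.12],
    [0.094,0,0,0,0,0,-0.12],
    [0.094,0,0,0,0,0,-0.12],
    [0.094,0,0,0,0,0,-0.12],
    [0.094,0,0,0,0,0,-0.12]
  ]
}}

```text
t: 1.77
eef_pos: [0.4231, 0.1406, 0.2049]
tool_rot: [-0.001, -0.112, 0.994, 0.0]
ft_force: [0.0, -0.8, 0.8]
opening: 0.995
grip_force: 0.0
```

Call:
{"api": "step_arm", "payload": {
  "rows": [
    [0.094,0,0,0,0,0,-0.09],
    [0.094,0,0,0,0,0,0],
    [0.094,0,0,0,0,0,0],
    [0.094,0,0,0,0,0,0],
    [0.094,0,0,0,0,0,0]
  ]
}}

```text
t: 2.18
eef_pos: [0.4233, 0.1409, 0.2053]
tool_rot: [-0.0, -0.153, 0.988, -0.0]
ft_force: [0.4, -0.1, 0.6]
opening: 0.997
grip_force: 0.0
```

```bash
cat > wr.py <<'E'
import sys,pickle
from h import *
n=sys.argv[1]; c=robot.get_calibration("wrist"); im=robot.capture("wrist"); pickle.dump((c,im,robot.sense()),open(f"pics/{n}.pkl","wb"))
g=cv2.createCLAHE(3,(8,8)).apply(cv2.cvtColor(im,cv2.COLOR_BGR2GRAY)) if len(sys.argv)>2 else im
cv2.imwrite(f"pics/{n}.png",g)
E
python3 wr.py w0 1
```

```text
(no output)
```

View pics/w0.png

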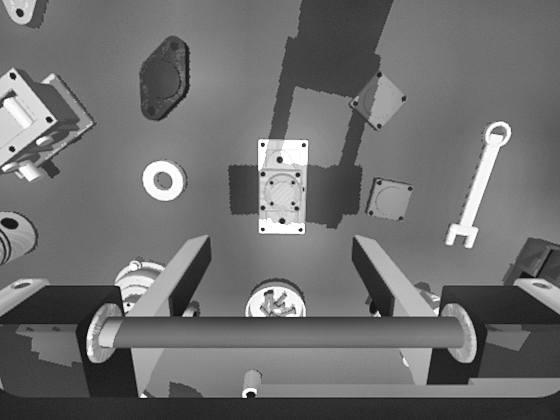

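The stack is centred at about (283,187), aligned with the fingers. I'll zoom in to centre it properly.

Run:
```python
import pickle,cv2
c,im,s=pickle.load(open("pics/w0.pkl","rb"))
k=cv2.resize(im[130:244,250:318],None,fx=5,fy=5,interpolation=cv2.INTER_CUBIC)
g=cv2.createCLAHE(4,(4,4)).apply(cv2.cvtColor(k,cv2.COLOR_BGR2GRAY))
for i in range(0,114,10): cv2.putText(g,str(130+i),(0,i*5+4),0,.3,255)
for i in range(0,68,10): cv2.putText(g,str(250+i),(i*5,8),0,.3,255)
cv2.imwrite("pics/w0c.png",g)
```

```text
(no output)
```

View pics/w0c.png

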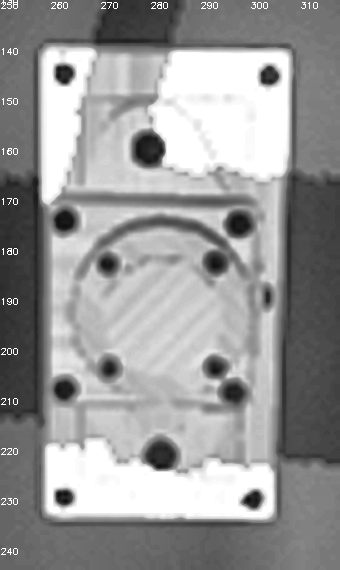

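Run:
```python
import pickle
from h import *
c,im,s=pickle.load(open("pics/w0.pkl","rb"))
D=dict(rnd=([(108,264),(216,262),(110,368),(214,367)],.062),sq=([(64,221),(239,224),(64,389),(234,391)],.046),two=([(148,149),(160,455)],.030),obl=([(64,73),(269,75),(64,497),(253,499)],.014))
e=s["eef_pos"]; q=s["tool_rot"]; yaw=np.degrees(2*np.arctan2(q[2],q[1]))-90; print("tcp",e.round(4),"yaw",yaw)
for n,(p,z) in D.items():
    W=np.array([ray(c,(250+(x+.5)/5-.5,130+(y+.5)/5-.5),z)[:2] for x,y in p]); m=W.mean(0)
    v=W[-1]-W[1] if len(p)==4 else W[1]-W[0]
    v2=W[-2]-W[0]
    a=[np.degrees(np.arctan2(x[1],x[0])).round(1) for x in (v,v2)]
    print(n,m.round(4),a,np.linalg.norm(v).round(4),np.linalg.norm(W[1]-W[0]).round(4))
```

```text
tcp [0.4234 0.1409 0.2054] yaw 107.60469622360284
rnd [0.4172 0.1401] [np.float64(17.1), np.float64(18.2)] 0.0244 0.0243
sq [0.4196 0.138 ] [np.float64(16.8), np.float64(16.6)] 0.0407 0.041
two [0.4225 0.1399] [np.float64(19.8), np.float64(0.0)] 0.078 0.078
obl [0.4222 0.142 ] [np.float64(16.6), np.float64(16.6)] 0.1123 0.0511
```

Call:
{"api": "step_arm", "payload": {
  "rows": [
    [0.07,0.006,0.001,0.02,0,0,0],
    [0.07,0,0,0.035,0,0,0],
    [0.07,0,0,0.035,0,0,0],
    [0.07,0,0,0.03,0,0,0],
    [0.07,0,0,0.02,0,0,0]
  ]
}}

```text
t: 2.65
eef_pos: [0.4154, 0.1397, 0.0626]
tool_rot: [-0.002, -0.153, 0.988, 0.0]
ft_force: [-0.7, 0.3, 0.2]
opening: 0.75
grip_force: 0.0
```

Call:
{"api": "step_arm", "payload": {
  "rows": [
    [0.07,0,0,0.01,0,0,0],
    [0.07,0,0,0.005,0,0,0],
    [0.07,0,0,0,0,0,0],
    [0.07,0,0,0,0,0,0],
    [0.07,0,0,0,0,0,0]
  ]
}}

```text
t: 3.07
eef_pos: [0.4192, 0.1402, 0.052]
tool_rot: [0.002, -0.153, 0.988, -0.0]
ft_force: [0.4, 0.0, 0.3]
opening: 0.745
grip_force: 0.0
```

Call:
{"api": "step_arm", "payload": {
  "rows": [
    [0.036,0,0,0,0,0,0],
    [0.036,0,0,0,0,0,0],
    [0.036,0,0,0,0,0,0],
    [0.036,0,0,0,0,0,0],
    [0.036,0,0,0,0,0,0]
  ],
  "squeeze": 15
}}

```text
t: 3.48
eef_pos: [0.4177, 0.14, 0.0507]
tool_rot: [0.0, -0.153, 0.988, -0.0]
ft_force: [-1.0, 0.2, 1.8]
opening: 0.443
grip_force: 15.0
```

Call:
{"api": "step_arm", "payload": {
  "rows": [
    [0.036,0,0,-0.01,0,0,0],
    [0.036,0,0,-0.02,0,0,0],
    [0.036,0,0,-0.025,0,0,0],
    [0.036,0,0,-0.025,0,0,0],
    [0.036,0,0,-0.02,0,0,0]
  ]
}}

```text
t: 3.9
eef_pos: [0.4179, 0.1401, 0.1528]
tool_rot: [0.001, -0.154, 0.988, -0.0]
ft_force: [0.7, 0.3, -0.1]
opening: 0.442
grip_force: 15.0
```

Call:
{"api": "step_arm", "payload": {
  "rows": [
    [0.036,-0.0163,-0.0194,0,0,0,0],
    [0.036,-0.0163,-0.0194,0,0,0,0],
    [0.036,-0.0163,-0.0194,0,0,0,0],
    [0.036,-0.0163,-0.0194,0,0,0,0],
    [0.036,-0.0163,-0.0194,0,0,0,0]
  ]
}}

```text
t: 4.32
eef_pos: [0.5254, 0.0716, 0.1511]
tool_rot: [0.0, -0.154, 0.988, -0.0]
ft_force: [-0.1, -0.3, 0.2]
opening: 0.44
grip_force: 15.0
```

Call:
{"api": "step_arm", "payload": {
  "rows": [
    [0.036,-0.0163,-0.0194,0,0,0,0],
    [0.036,-0.0163,-0.0194,0,0,0,0],
    [0.036,-0.0163,-0.0194,0,0,0,0],
    [0.036,-0.0163,-0.0194,0,0,0,0],
    [0.036,-0.0163,-0.0194,0,0,0,0]
  ]
}}

```text
t: 4.73
eef_pos: [0.6324, 0.0039, 0.1508]
tool_rot: [-0.0, -0.153, 0.988, 0.0]
ft_force: [0.6, -0.0, -0.7]
opening: 0.44
grip_force: 15.0
```

Call:
{"api": "step_arm", "payload": {
  "rows": [
    [0.036,0,0,0,0,0,0],
    [0.036,0,0,0,0,0,0],
    [0.036,0,0,0,0,0,0],
    [0.036,0,0,0,0,0,0],
    [0.036,0,0,0,0,0,0]
  ]
}}

```text
t: 5.15
eef_pos: [0.6307, 0.0054, 0.1506]
tool_rot: [-0.0, -0.154, 0.988, 0.0]
ft_force: [-0.8, -0.1, -0.6]
opening: 0.441
grip_force: 15.0
```

```bash
python3 wr.py w1 1
```

```text
(no output)
```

View pics/w1.png

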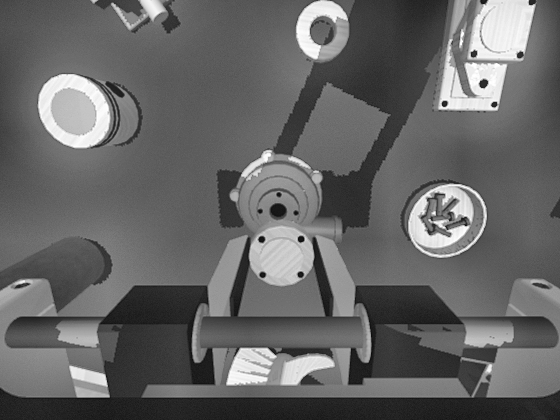

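The held round cover's holes centre near (281,254), and the pump opening is at (278,210).

Run:
```python
import pickle
from h import *
c,im,s=pickle.load(open("pics/w1.pkl","rb"))
e=s["eef_pos"];print(e.round(4))
H=[(262,239),(299,239),(263,274),(300,274)]
print("cover",np.mean([ray(c,p,e[2]-.0027+.014)for p in H],0).round(4))
for p in [(278,210.5),(278.5,211)]: print("open",ray(c,p,.062).round(4))
print("flange holes", np.mean([ray(c,p,.062) for p in [(260,211.5),(297,211.5)]],0).round(4))
```

```text
[0.6309 0.0053 0.1507]
cover [0.6305 0.0054 0.162 ]
open [0.6304 0.0023 0.062 ]
open [0.6308 0.0029 0.062 ]
flange holes [0.6312 0.0031 0.062 ]
```

Call:
{"api": "step_arm", "payload": {
  "rows": [
    [0.036,0,-0.002,0.025,0,0,0],
    [0.036,0,0,0.03,0,0,0],
    [0.036,0,0,0.015,0,0,0],
    [0.036,0,0,0.007,0,0,0],
    [0.036,0,0,0.005,0,0,0]
  ]
}}

```text
t: 5.62
eef_pos: [0.6311, 0.0032, 0.0673]
tool_rot: [-0.001, -0.154, 0.988, 0.0]
ft_force: [-0.4, 0.1, -0.1]
opening: 0.44
grip_force: 15.0
```

Call:
{"api": "step_arm", "payload": {
  "rows": [
    [0.036,0,0,0.002,0,0,0],
    [0.036,0,0,0.001,0,0,0],
    [0.036,0,0,0,0,0,0],
    [0.036,0,0,0,0,0,0],
    [0.036,0,0,0,0,0,0]
  ]
}}

```text
t: 6.03
eef_pos: [0.6331, 0.0026, 0.0666]
tool_rot: [0.001, -0.154, 0.988, -0.0]
ft_force: [-0.4, 0.1, -0.6]
opening: 0.44
grip_force: 15.0
```

Call:
{"api": "step_arm", "payload": {
  "rows": [
    [0.036,0,0,0.001,0,0,0],
    [0.036,0,0,0.001,0,0,0],
    [0.036,0,0,0,0,0,0],
    [0.036,0,0,0,0,0,0],
    [0.036,0,0,0,0,0,0]
  ]
}}

```text
t: 6.45
eef_pos: [0.6329, 0.0026, 0.0648]
tool_rot: [0.001, -0.153, 0.988, -0.0]
ft_force: [-1.9, 0.1, 5.3]
opening: 0.439
grip_force: 15.0
```

Call:
{"api": "step_arm", "payload": {
  "rows": [
    [0.062,0,0,0,0,0,0],
    [0.062,0,0,0,0,0,0],
    [0.062,0,0,0,0,0,0],
    [0.062,0,0,-0.01,0,0,0],
    [0.062,0,0,-0.03,0,0,0]
  ]
}}

```text
t: 6.87
eef_pos: [0.6277, 0.0032, 0.0985]
tool_rot: [-0.006, -0.153, 0.988, 0.002]
ft_force: [-0.0, 0.5, -0.6]
opening: 0.658
grip_force: 0.0
```

Call:
{"api": "step_arm", "payload": {
  "rows": [
    [0.07,0,0,-0.035,0,0,0],
    [0.07,0,0,-0.02,0,0,0],
    [0.07,0.016,0.0193,0,0,0,0],
    [0.07,0.016,0.0193,0,0,0,0],
    [0.07,0.016,0.0193,0,0,0,0]
  ]
}}

```text
t: 7.28
eef_pos: [0.5689, 0.0435, 0.1598]
tool_rot: [0.001, -0.153, 0.988, -0.0]
ft_force: [1.0, 0.7, -0.3]
opening: 0.747
grip_force: 0.0
```

Call:
{"api": "step_arm", "payload": {
  "rows": [
    [0.07,0.016,0.0193,0,0,0,0],
    [0.07,0.016,0.0193,0,0,0,0],
    [0.07,0.016,0.0193,0,0,0,0],
    [0.07,0.016,0.0193,0,0,0,0],
    [0.07,0.016,0.0193,0,0,0,0]
  ]
}}

```text
t: 7.7
eef_pos: [0.4625, 0.1115, 0.159]
tool_rot: [0.0, -0.153, 0.988, 0.0]
ft_force: [0.4, 0.6, 0.1]
opening: 0.747
grip_force: 0.0
```

Call:
{"api": "step_arm", "payload": {
  "rows": [
    [0.07,0.016,0.0193,0,0,0,0],
    [0.07,0.016,0.0193,0,0,0,0],
    [0.07,0,0,0,0,0,0],
    [0.07,0,0,0,0,0,0],
    [0.07,0,0,0,0,0,0]
  ]
}}

```text
t: 8.12
eef_pos: [0.4221, 0.1379, 0.1592]
tool_rot: [0.001, -0.154, 0.988, -0.0]
ft_force: [0.5, -0.4, -0.3]
opening: 0.741
grip_force: 0.0
```

```bash
python3 wr.py w2
python3 - <<'E'
import pickle,cv2,numpy as np
from h import *
a=cv2.createCLAHE(3,(8,8)).apply(cv2.cvtColor(pickle.load(open("pics/w2.pkl","rb"))[1],cv2.COLOR_BGR2GRAY))[120:260,215:345]
t=robot.capture("top"); cv2.imwrite("pics/top2.png",t)
t=cv2.cvtColor(t,cv2.COLOR_BGR2GRAY)[105:185,232:312]
cv2.imwrite("pics/m2.png",np.hstack([cv2.resize(a,(520,560),interpolation=2),cv2.resize(t,(280,280),interpolation=2) if 0 else np.vstack([cv2.resize(t,(280,280),interpolation=2),np.zeros((280,280),np.uint8)])]))
E
```

```text
(no output)
```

View pics/m2.png

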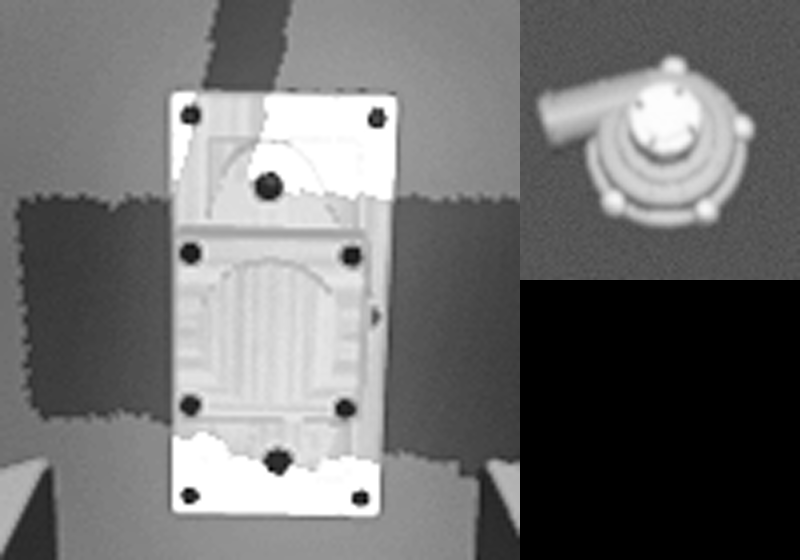

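The round cover sits on the pump flange. The square cover's holes are now clear, so I'll compute its position.

Run:
```python
import pickle
from h import *
c,im,s=pickle.load(open("pics/w2.pkl","rb"))
e=s["eef_pos"];print(e.round(4))
f=lambda P,z:np.array([ray(c,(215+(x+.5)/4-.5,120+(y+.5)/4-.5),z)[:2] for x,y in P])
for n,P,z in (("sq",[(190,253),(352,256),(190,405),(345,408)],.046),("two",[(268,186),(278,461)],.03),("obl",[(190,115),(377,118),(190,495),(361,497)],.014)):
    W=f(P,z); v=W[-1]-W[-3] if len(P)>2 else W[1]-W[0]
    print(n,W.mean(0).round(4),np.degrees(np.arctan2(v[1],v[0])).round(1))
print(ray(robot.get_calibration("top"),(273.7,138.7),.077))
```

```text
[0.4224 0.1377 0.1591]
sq [0.4197 0.1381] 16.2
two [0.4224 0.1401] 19.8
obl [0.4221 0.142 ] 16.7
[0.63186675 0.00272445 0.077     ]
```

Call:
{"api": "step_arm", "payload": {
  "rows": [
    [0.07,0.0024,0.001,0.03,0,0,0],
    [0.07,0,0,0.035,0,0,0],
    [0.07,0,0,0.035,0,0,0],
    [0.07,0,0,0.015,0,0,0],
    [0.07,0,0,0.006,0,0,0]
  ]
}}

```text
t: 8.63
eef_pos: [0.4164, 0.1373, 0.0343]
tool_rot: [-0.003, -0.153, 0.988, 0.0]
ft_force: [-1.0, 0.1, -0.3]
opening: 0.746
grip_force: 0.0
```

Call:
{"api": "step_arm", "payload": {
  "rows": [
    [0.07,0,0,0.003,0,0,0],
    [0.07,0,0,0,0,0,0],
    [0.07,0,0,0,0,0,0],
    [0.044,0,0,0,0,0,0],
    [0.044,0,0,0,0,0,0]
  ]
}}

```text
t: 9.05
eef_pos: [0.4201, 0.1384, 0.0358]
tool_rot: [0.002, -0.153, 0.988, -0.0]
ft_force: [-0.2, -0.5, 1.3]
opening: 0.638
grip_force: 0.0
```

Call:
{"api": "step_arm", "payload": {
  "rows": [
    [0.044,0,0,0,0,0,0],
    [0.044,0,0,0,0,0,0],
    [0.044,0,0,0,0,0,0],
    [0.044,0,0,0,0,0,0],
    [0.044,0,0,0,0,0,0]
  ]
}}

```text
t: 9.47
eef_pos: [0.4194, 0.1384, 0.0353]
tool_rot: [0.001, -0.154, 0.988, -0.0]
ft_force: [-1.1, -0.2, 7.2]
opening: 0.529
grip_force: 14.9
```

Call:
{"api": "step_arm", "payload": {
  "rows": [
    [0.044,0,0,-0.01,0,0,0],
    [0.044,0,0,-0.02,0,0,0],
    [0.044,0,0,-0.03,0,0,0],
    [0.044,0,0,-0.035,0,0,0],
    [0.044,0,0,-0.03,0,0,0.1]
  ]
}}

```text
t: 9.88
eef_pos: [0.418, 0.1383, 0.1611]
tool_rot: [-0.0, -0.103, 0.995, 0.0]
ft_force: [1.1, -0.5, -0.7]
opening: 0.528
grip_force: 14.9
```

Call:
{"api": "step_arm", "payload": {
  "rows": [
    [0.044,0,0,0,0,0,0.1],
    [0.044,0,0,0,0,0,0.1],
    [0.044,0,0,0,0,0,0.1],
    [0.044,0,0,0,0,0,0.1],
    [0.044,0,0,0,0,0,0.09]
  ]
}}

```text
t: 10.3
eef_pos: [0.418, 0.1383, 0.1595]
tool_rot: [-0.0, 0.143, 0.99, -0.0]
ft_force: [0.9, -0.3, 0.1]
opening: 0.528
grip_force: 14.9
```

Call:
{"api": "step_arm", "payload": {
  "rows": [
    [0.044,-0.0171,-0.0304,0,0,0,0],
    [0.044,-0.0171,-0.0304,0,0,0,0],
    [0.044,-0.0171,-0.0304,0,0,0,0],
    [0.044,-0.0171,-0.0304,0,0,0,0],
    [0.044,-0.0171,-0.0304,0,0,0,0]
  ]
}}

```text
t: 10.72
eef_pos: [0.4581, -0.0328, 0.1596]
tool_rot: [-0.0, 0.14, 0.99, 0.0]
ft_force: [-0.3, -0.2, 0.1]
opening: 0.531
grip_force: 14.9
```

Call:
{"api": "step_arm", "payload": {
  "rows": [
    [0.044,-0.0171,-0.0304,0,0,0,0],
    [0.044,-0.0171,-0.0304,0,0,0,0],
    [0.044,-0.0171,-0.0304,0,0,0,0],
    [0.044,-0.0171,-0.0304,0,0,0,0],
    [0.044,-0.0171,-0.0304,0,0,0,0]
  ]
}}

```text
t: 11.13
eef_pos: [0.4979, -0.2027, 0.1594]
tool_rot: [-0.0, 0.141, 0.99, 0.0]
ft_force: [0.9, 0.1, 0.0]
opening: 0.533
grip_force: 14.9
```

Call:
{"api": "step_arm", "payload": {
  "rows": [
    [0.044,-0.0171,-0.0304,0,0,0,0],
    [0.044,-0.0171,-0.0304,0,0,0,0],
    [0.044,-0.0171,-0.0304,0,0,0,0],
    [0.044,-0.0171,-0.0304,0,0,0,0],
    [0.044,-0.0171,-0.0304,0,0,0,0]
  ]
}}

```text
t: 11.55
eef_pos: [0.5379, -0.3723, 0.1591]
tool_rot: [-0.001, 0.141, 0.99, 0.0]
ft_force: [1.1, -0.1, -1.1]
opening: 0.528
grip_force: 14.9
```

Call:
{"api": "step_arm", "payload": {
  "rows": [
    [0.044,0,0,0,0,0,0],
    [0.044,0,0,0,0,0,0],
    [0.044,0,0,0,0,0,0],
    [0.044,0,0,0,0,0,0],
    [0.044,0,0,0,0,0,0]
  ]
}}

```text
t: 11.97
eef_pos: [0.5381, -0.3695, 0.1595]
tool_rot: [-0.0, 0.14, 0.99, 0.0]
ft_force: [0.3, 0.4, -1.7]
opening: 0.535
grip_force: 14.9
```

```bash
python3 wr.py w3 1; python3 -c "
import cv2;a=cv2.imread('pics/w3.png',0)[130:310,190:390];cv2.imwrite('pics/w3c.png',cv2.resize(a,None,fx=3,fy=3,interpolation=2))"
```

```text
(no output)
```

View pics/w3c.png

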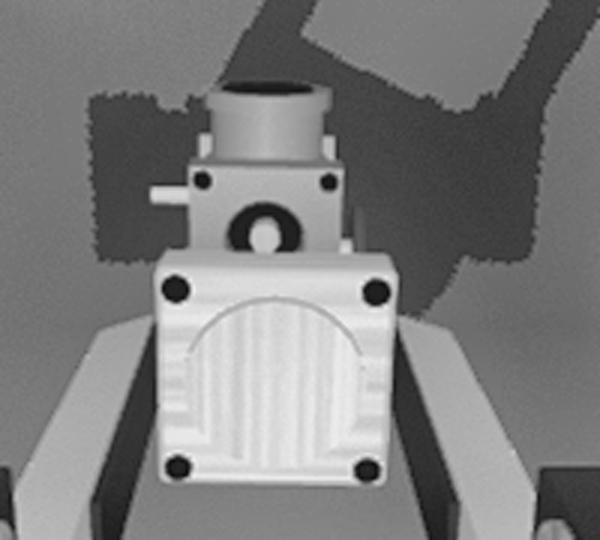

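Held square and carburettor line up well; carburettor holes are at crop (203,180) and (329,181).

Run:
```python
import pickle
from h import *
c,im,s=pickle.load(open("pics/w3.pkl","rb"))
e=s["eef_pos"];q=s["tool_rot"];print(e.round(4),np.degrees(2*np.arctan2(q[2],q[1]))-90)
f=lambda P,z:np.array([ray(c,(190+(x+.5)/3-.5,130+(y+.5)/3-.5),z)[:2] for x,y in P])
W=f([(176,289),(376,292),(179,467),(368,470)],e[2]-.003+.014);v=W[3]-W[2];print("sq",W.mean(0).round(4),np.degrees(np.arctan2(v[1],v[0])))
W=f([(203,180),(329,181)],.062);v=W[1]-W[0];L=np.linalg.norm(v);n=np.array([-v[1],v[0]])/L
for k in(1,-1):print("carb",L,(W.mean(0)+k*n*.0205).round(4),np.degrees(np.arctan2(v[1],v[0])))
```

```text
[ 0.5382 -0.3697  0.1597] 73.93790553788574
sq [ 0.5382 -0.37  ] 72.92776881125675
carb 0.04081736170093788 [ 0.499  -0.3615] 73.48064247925892
carb 0.04081736170093788 [ 0.5383 -0.3731] 73.48064247925892
```

Call:
{"api": "step_arm", "payload": {
  "rows": [
    [0.044,-0.001,-0.0025,0.025,0,0,0],
    [0.044,0,0,0.035,0,0,0],
    [0.044,0,0,0.02,0,0,0],
    [0.044,0,0,0.008,0,0,0],
    [0.044,0,0,0.004,0,0,0]
  ]
}}

```text
t: 12.43
eef_pos: [0.5375, -0.372, 0.0656]
tool_rot: [-0.002, 0.14, 0.99, 0.001]
ft_force: [0.4, -0.3, -1.4]
opening: 0.531
grip_force: 14.9
```

Call:
{"api": "step_arm", "payload": {
  "rows": [
    [0.044,0,0,0.001,0,0,0],
    [0.044,0,0,0.001,0,0,0],
    [0.044,0,0,0.001,0,0,0],
    [0.044,0,0,0,0,0,0],
    [0.044,0,0,0,0,0,0]
  ]
}}

```text
t: 12.85
eef_pos: [0.5392, -0.3744, 0.0658]
tool_rot: [0.001, 0.14, 0.99, -0.001]
ft_force: [0.9, 0.3, -1.5]
opening: 0.534
grip_force: 14.9
```

Call:
{"api": "step_arm", "payload": {
  "rows": [
    [0.044,0,0,0.001,0,0,0],
    [0.044,0,0,0.0005,0,0,0],
    [0.044,0,0,0,0,0,0],
    [0.044,0,0,0,0,0,0],
    [0.044,0,0,0,0,0,0]
  ]
}}

```text
t: 13.27
eef_pos: [0.5392, -0.3744, 0.0654]
tool_rot: [0.001, 0.14, 0.99, -0.001]
ft_force: [-2.8, 1.4, 6.7]
opening: 0.528
grip_force: 15.0
```

Call:
{"api": "step_arm", "payload": {
  "rows": [
    [0.07,0,0,0,0,0,0],
    [0.07,0,0,0,0,0,0],
    [0.07,0,0,0,0,0,0],
    [0.07,0,0,-0.01,0,0,0],
    [0.07,0,0,-0.03,0,0,0]
  ]
}}

```text
t: 13.68
eef_pos: [0.5351, -0.3707, 0.0979]
tool_rot: [-0.005, 0.14, 0.99, 0.003]
ft_force: [-0.1, -0.8, -0.9]
opening: 0.744
grip_force: 0.0
```

Call:
{"api": "step_arm", "payload": {
  "rows": [
    [0.075,0,0,-0.035,0,0,0],
    [0.075,0,0,-0.02,0,0,0],
    [0.075,0.0169,0.0307,0,0,0,0],
    [0.075,0.0169,0.0307,0,0,0,0],
    [0.075,0.0169,0.0307,0,0,0,0]
  ]
}}

```text
t: 14.1
eef_pos: [0.5155, -0.2709, 0.1594]
tool_rot: [0.001, 0.141, 0.99, -0.0]
ft_force: [0.3, 1.2, -0.6]
opening: 0.799
grip_force: 0.0
```

Call:
{"api": "step_arm", "payload": {
  "rows": [
    [0.075,0.0169,0.0307,0,0,0,0],
    [0.075,0.0169,0.0307,0,0,0,0],
    [0.075,0.0169,0.0307,0,0,0,0],
    [0.075,0.0169,0.0307,0,0,0,0],
    [0.075,0.0169,0.0307,0,0,0,0]
  ]
}}

```text
t: 14.52
eef_pos: [0.4765, -0.0988, 0.1586]
tool_rot: [0.0, 0.141, 0.99, -0.0]
ft_force: [1.3, 0.8, -0.7]
opening: 0.799
grip_force: 0.0
```

Call:
{"api": "step_arm", "payload": {
  "rows": [
    [0.075,0.0169,0.0307,0,0,0,0],
    [0.075,0.0169,0.0307,0,0,0,0],
    [0.075,0.0169,0.0307,0,0,0,0],
    [0.075,0.0169,0.0307,0,0,0,0],
    [0.075,0.0169,0.0307,0,0,0,0]
  ]
}}

```text
t: 14.93
eef_pos: [0.4381, 0.0722, 0.1588]
tool_rot: [0.001, 0.141, 0.99, 0.0]
ft_force: [0.2, 0.1, 0.1]
opening: 0.797
grip_force: 0.0
```

Call:
{"api": "step_arm", "payload": {
  "rows": [
    [0.075,0.0169,0.0307,0,0,0,0],
    [0.075,0.0169,0.0307,0,0,0,0],
    [0.075,0,0,0,0,0,-0.104],
    [0.075,0,0,0,0,0,-0.104],
    [0.075,0,0,0,0,0,-0.104]
  ]
}}

```text
t: 15.35
eef_pos: [0.4229, 0.1401, 0.1587]
tool_rot: [0.0, -0.019, 1.0, 0.0]
ft_force: [-0.1, -0.6, -0.5]
opening: 0.799
grip_force: 0.0
```

Call:
{"api": "step_arm", "payload": {
  "rows": [
    [0.075,0,0,0,0,0,-0.104],
    [0.075,0,0,0,0,0,-0.104],
    [0.075,0,0,0,0,0,-0.104],
    [0.075,0,0,0,0,0,0],
    [0.075,0,0,0,0,0,0]
  ]
}}

```text
t: 15.77
eef_pos: [0.4232, 0.1391, 0.1584]
tool_rot: [0.0, -0.169, 0.986, -0.0]
ft_force: [0.1, 0.4, 0.4]
opening: 0.795
grip_force: 0.0
```

```bash
python3 wr.py w4
python3 - <<'E'
import pickle,cv2,numpy as np
from h import *
a=cv2.createCLAHE(3,(8,8)).apply(cv2.cvtColor(pickle.load(open("pics/w4.pkl","rb"))[1],cv2.COLOR_BGR2GRAY))[120:260,215:345]
t=cv2.cvtColor(robot.capture("top"),cv2.COLOR_BGR2GRAY)[146:226,409:489]
cv2.imwrite("pics/m4.png",np.hstack([cv2.resize(a,(520,560),interpolation=2),np.vstack([cv2.resize(t,(280,280),interpolation=2),np.zeros((280,280),np.uint8)])]))
E
```

```text
(no output)
```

View pics/m4.png

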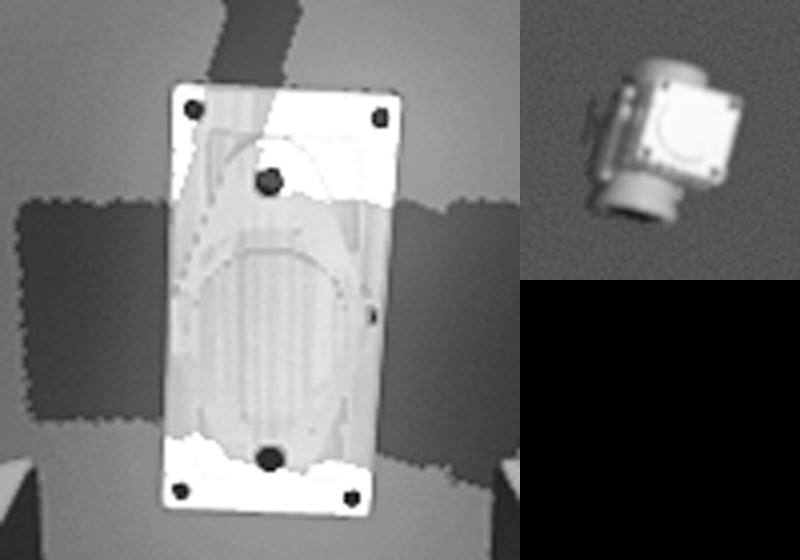

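The square is seated on the carburettor. Two-bolt holes are at crop (269,182) and (270,458).

Run:
```python
import pickle
from h import *
c,im,s=pickle.load(open("pics/w4.pkl","rb"))
e=s["eef_pos"];q=s["tool_rot"];print(e.round(4),np.degrees(2*np.arctan2(q[2],q[1]))-90)
f=lambda P,z:np.array([ray(c,(215+(x+.5)/4-.5,120+(y+.5)/4-.5),z)[:2] for x,y in P])
for n,P,z in (("two",[(269,182),(270,458)],.03),("obl",[(194,109),(380,118),(180,490),(352,497)],.014)):
    W=f(P,z); v=W[-1]-W[-3] if len(P)>2 else W[1]-W[0]
    print(n,W.mean(0).round(4),np.degrees(np.arctan2(v[1],v[0])).round(1))
t=robot.get_calibration("top")
# square holes on carb in top crop
W=np.array([ray(t,(409+(x-520+.5)/3.5-.5,146+(y+.5)/3.5-.5),.076)[:2] for x,y in [(657,83),(733,103),(717,178),(643,155)]]);v=W[1]-W[0];print("sq",W.mean(0),np.degrees(np.arctan2(v[1],v[0])))
```

```text
[0.4232 0.1391 0.1583] 109.45993558844685
two [0.4225 0.14  ] 19.7
obl [0.4223 0.142 ] 16.7
sq [ 0.53952891 -0.37227935] -105.13863987422987
```

Call:
{"api": "step_arm", "payload": {
  "rows": [
    [0.075,0,0.001,0.03,0,0,0],
    [0.075,0,0,0.035,0,0,0],
    [0.075,0,0,0.035,0,0,0],
    [0.075,0,0,0.025,0,0,0],
    [0.075,0,0,0.009,0,0,0]
  ]
}}

```text
t: 16.28
eef_pos: [0.4191, 0.1395, 0.0204]
tool_rot: [-0.004, -0.17, 0.986, 0.0]
ft_force: [-1.2, -0.3, 0.1]
opening: 0.801
grip_force: 0.0
```

Call:
{"api": "step_arm", "payload": {
  "rows": [
    [0.075,0,0,0.0045,0,0,0],
    [0.075,0,0,0,0,0,0],
    [0.075,0,0,0,0,0,0],
    [0.048,0,0,0,0,0,0],
    [0.048,0,0,0,0,0,0]
  ]
}}

```text
t: 16.7
eef_pos: [0.4244, 0.1403, 0.0211]
tool_rot: [0.002, -0.17, 0.985, -0.0]
ft_force: [0.2, -0.3, 0.1]
opening: 0.693
grip_force: 0.0
```

Call:
{"api": "step_arm", "payload": {
  "rows": [
    [0.048,0,0,0,0,0,0],
    [0.048,0,0,0,0,0,0],
    [0.048,0,0,0,0,0,0],
    [0.048,0,0,0,0,0,0],
    [0.048,0,0,0,0,0,0]
  ],
  "squeeze": 20
}}

```text
t: 17.12
eef_pos: [0.4236, 0.1402, 0.0204]
tool_rot: [0.001, -0.17, 0.985, 0.0]
ft_force: [-1.8, 0.0, 6.5]
opening: 0.57
grip_force: 20.0
```

Call:
{"api": "step_arm", "payload": {
  "rows": [
    [0.048,0,0,-0.01,0,0,0],
    [0.048,0,0,-0.025,0,0,0],
    [0.048,0,0,-0.035,0,0,0],
    [0.048,0,0,-0.035,0,0,0.1],
    [0.048,0,0,-0.035,0,0,0.1]
  ]
}}

```text
t: 17.53
eef_pos: [0.4215, 0.1398, 0.1606]
tool_rot: [-0.001, -0.069, 0.998, -0.0]
ft_force: [0.7, -0.3, -1.8]
opening: 0.57
grip_force: 20.0
```

Call:
{"api": "step_arm", "payload": {
  "rows": [
    [0.048,0,0,0,0,0,0.1],
    [0.048,0,0,0,0,0,0.1],
    [0.048,0,0,0,0,0,0.026],
    [0.048,-0.0103,0.0251,0,0,0,0],
    [0.048,-0.0103,0.0251,0,0,0,0]
  ]
}}

```text
t: 17.95
eef_pos: [0.4468, 0.188, 0.1595]
tool_rot: [-0.0, 0.043, 0.999, -0.0]
ft_force: [-0.3, -0.5, -1.7]
opening: 0.57
grip_force: 20.0
```

Call:
{"api": "step_arm", "payload": {
  "rows": [
    [0.048,-0.0103,0.0251,0,0,0,0],
    [0.048,-0.0103,0.0251,0,0,0,0],
    [0.048,-0.0103,0.0251,0,0,0,0],
    [0.048,-0.0103,0.0251,0,0,0,0],
    [0.048,-0.0103,0.0251,0,0,0,0]
  ]
}}

```text
t: 18.37
eef_pos: [0.509, 0.31, 0.1591]
tool_rot: [-0.001, 0.042, 0.999, -0.0]
ft_force: [0.6, 0.5, -1.8]
opening: 0.574
grip_force: 20.0
```

Call:
{"api": "step_arm", "payload": {
  "rows": [
    [0.048,-0.0103,0.0251,0,0,0,0],
    [0.048,-0.0103,0.0251,0,0,0,0],
    [0.048,-0.0103,0.0251,0,0,0,0],
    [0.048,0,0,0,0,0,0],
    [0.048,0,0,0,0,0,0]
  ]
}}

```text
t: 18.78
eef_pos: [0.5458, 0.382, 0.1585]
tool_rot: [-0.001, 0.041, 0.999, -0.001]
ft_force: [0.5, -0.4, -1.2]
opening: 0.571
grip_force: 20.0
```

Call:
{"api": "step_arm", "payload": {
  "rows": [
    [0.048,0,0,0,0,0,0],
    [0.048,0,0,0,0,0,0],
    [0.048,0,0,0,0,0,0],
    [0.048,0,0,0,0,0,0],
    [0.048,0,0,0,0,0,0]
  ]
}}

```text
t: 19.2
eef_pos: [0.5463, 0.3809, 0.1598]
tool_rot: [0.0, 0.042, 0.999, 0.0]
ft_force: [0.0, -0.2, -2.2]
opening: 0.571
grip_force: 20.0
```

```bash
python3 wr.py w5 1; python3 -c "
import cv2;a=cv2.imread('pics/w5.png',0)[100:300,190:390];cv2.imwrite('pics/w5c.png',cv2.resize(a,None,fx=3,fy=3,interpolation=2))"
```

```text
(no output)
```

View pics/w5c.png

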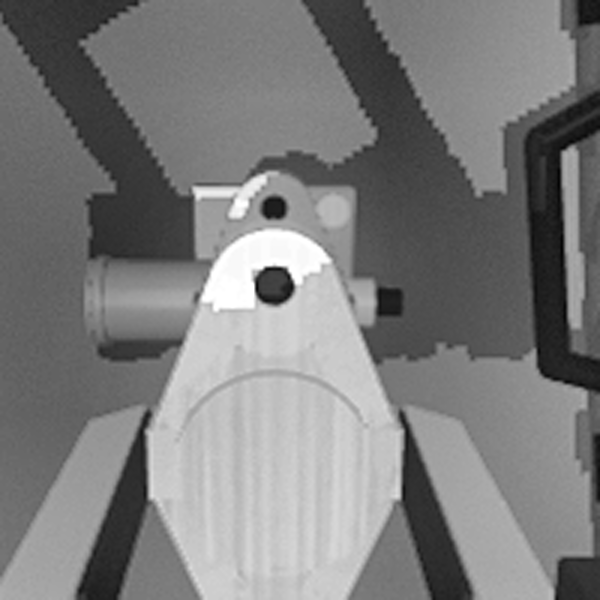

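Run:
```python
import pickle
from h import *
c,im,s=pickle.load(open("pics/w5.pkl","rb"))
e=s["eef_pos"];q=s["tool_rot"];yaw=np.degrees(2*np.arctan2(q[2],q[1]))-90;print(e.round(4),yaw)
f=lambda x,y,z: ray(c,(190+(x+.5)/3-.5,100+(y+.5)/3-.5),z)[:2]
a=f(274,208,.062);b=f(274,286,e[2]-.0043+.014)
th=np.radians(yaw+90); u=np.array([np.cos(th),np.sin(th)])
for n,p,ang in(("therm",a,180-4.7),("cover",b,yaw+90)):
    t=np.radians(ang);print(n,p.round(4),"centre",(p+.039*np.array([np.cos(t),np.sin(t)])).round(4))
for z in(.05,.1,.15):print("handle",f(528,250,z).round(3),"box",f(580,450,z).round(3))
```

```text
[0.5463 0.381  0.1598] 85.16591705118464
therm [0.5068 0.3837] centre [0.4679 0.3869]
cover [0.5067 0.3838] centre [0.4678 0.3871]
handle [0.53  0.467] box [0.604 0.486]
handle [0.519 0.454] box [0.581 0.469]
handle [0.508 0.44 ] box [0.557 0.452]
```

Holes coincide, so it can go straight down. First I'll check the toolbox height against the gripper body.

Run:
```python
import cv2,numpy as np
a=cv2.imread("pics/side0.png")[65:165,120:255]; b=cv2.imread("pics/top0.png")[90:270,0:100]
cv2.imwrite("pics/tb.png",np.hstack([cv2.resize(cv2.convertScaleAbs(a,alpha=1.4),(540,400),interpolation=2),cv2.resize(cv2.convertScaleAbs(b,alpha=1.4),(222,400),interpolation=2)]))
```

```text
(no output)
```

View pics/tb.png

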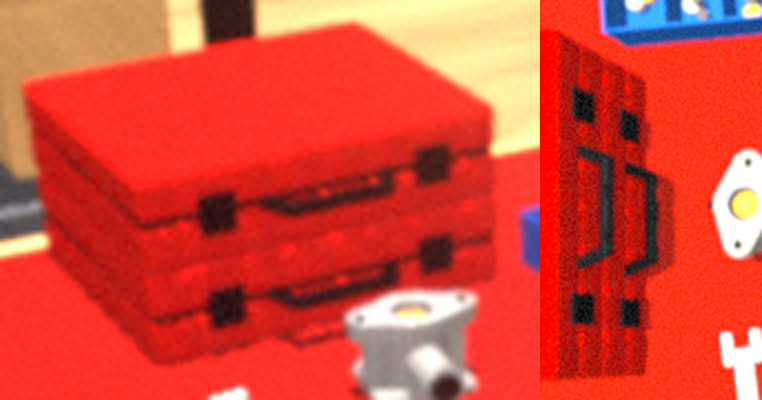

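Run:
```python
from h import *
s=robot.get_calibration("side");t=robot.get_calibration("top")
b=ray(s,(158.75,155.5),0);print(b.round(3))
for z in np.arange(.1,.24,.02): print(z.round(2),ray(s,(153.75,112.5),z)[:2].round(3), "uphandle",ray(t,(32,182),z)[:2].round(3),"lohandle",ray(t,(53,182),z)[:2].round(3), "topedge",ray(t,(8,182),z)[:2].round(3))
```

```text
[0.39  0.507 0.   ]
0.1 [0.419 0.598] uphandle [0.539 0.482] lohandle [0.539 0.44 ] topedge [0.539 0.529]
0.12 [0.405 0.552] uphandle [0.536 0.471] lohandle [0.536 0.43 ] topedge [0.536 0.517]
0.14 [0.392 0.506] uphandle [0.533 0.459] lohandle [0.532 0.42 ] topedge [0.533 0.504]
0.16 [0.379 0.46 ] uphandle [0.529 0.448] lohandle [0.529 0.41 ] topedge [0.529 0.492]
0.18 [0.365 0.414] uphandle [0.526 0.437] lohandle [0.526 0.399] topedge [0.526 0.48 ]
0.2 [0.352 0.368] uphandle [0.523 0.425] lohandle [0.523 0.389] topedge [0.523 0.467]
0.22 [0.339 0.322] uphandle [0.52  0.414] lohandle [0.52  0.379] topedge [0.52  0.455]
```

The toolbox is 0.14 m high with its face at y≈0.50, so the body clears it. Lowering.

Call:
{"api": "step_arm", "payload": {
  "rows": [
    [0.048,0,0,0.025,0,0,0],
    [0.048,0,0,0.033,0,0,0],
    [0.048,0,0,0.02,0,0,0],
    [0.048,0,0,0.008,0,0,0],
    [0.048,0,0,0.004,0,0,0]
  ]
}}

```text
t: 19.67
eef_pos: [0.545, 0.3806, 0.0673]
tool_rot: [-0.002, 0.042, 0.999, -0.001]
ft_force: [0.6, 0.3, -0.7]
opening: 0.572
grip_force: 20.0
```

Call:
{"api": "step_arm", "payload": {
  "rows": [
    [0.048,0,0,0.001,0,0,0],
    [0.048,0,0,0.001,0,0,0],
    [0.048,0,0,0.001,0,0,0],
    [0.048,0,0,0,0,0,0],
    [0.048,0,0,0,0,0,0]
  ]
}}

```text
t: 20.08
eef_pos: [0.5472, 0.382, 0.0678]
tool_rot: [0.001, 0.042, 0.999, 0.001]
ft_force: [0.2, 0.2, -0.8]
opening: 0.569
grip_force: 20.0
```

Call:
{"api": "step_arm", "payload": {
  "rows": [
    [0.048,0,0,0.0005,0,0,0],
    [0.048,0,0,0,0,0,0],
    [0.048,0,0,0,0,0,0],
    [0.048,0,0,0,0,0,0],
    [0.048,0,0,0,0,0,0]
  ]
}}

```text
t: 20.5
eef_pos: [0.5467, 0.3817, 0.0665]
tool_rot: [0.0, 0.042, 0.999, 0.0]
ft_force: [-0.4, 0.3, 0.4]
opening: 0.573
grip_force: 20.0
```

Call:
{"api": "step_arm", "payload": {
  "rows": [
    [0.048,0,0,0.001,0,0,0],
    [0.048,0,0,0,0,0,0],
    [0.048,0,0,0,0,0,0],
    [0.048,0,0,0,0,0,0],
    [0.048,0,0,0,0,0,0]
  ]
}}

```text
t: 20.92
eef_pos: [0.5467, 0.3817, 0.0665]
tool_rot: [0.0, 0.042, 0.999, 0.0]
ft_force: [-1.6, -0.3, 5.9]
opening: 0.57
grip_force: 20.0
```

Call:
{"api": "step_arm", "payload": {
  "rows": [
    [0.075,0,0,0,0,0,0],
    [0.075,0,0,0,0,0,0],
    [0.075,0,0,0,0,0,0],
    [0.075,0,0,-0.01,0,0,0],
    [0.075,0,0,-0.03,0,0,0]
  ]
}}

```text
t: 21.33
eef_pos: [0.5424, 0.3793, 0.0997]
tool_rot: [-0.005, 0.042, 0.999, -0.003]
ft_force: [-0.1, -0.3, 0.4]
opening: 0.798
grip_force: 0.0
```

Call:
{"api": "step_arm", "payload": {
  "rows": [
    [0.085,0,0,-0.035,0,0,0],
    [0.085,0,0,-0.02,0,0,0],
    [0.085,0.0104,-0.0248,0,0,0,0],
    [0.085,0.0104,-0.0248,0,0,0,0],
    [0.085,0.0104,-0.0248,0,0,0,0]
  ]
}}

```text
t: 21.75
eef_pos: [0.5091, 0.3097, 0.1613]
tool_rot: [0.001, 0.041, 0.999, 0.0]
ft_force: [0.5, -0.2, -0.8]
opening: 0.906
grip_force: 0.0
```

Call:
{"api": "step_arm", "payload": {
  "rows": [
    [0.085,0.0104,-0.0248,0,0,0,0],
    [0.085,0.0104,-0.0248,0,0,0,0],
    [0.085,0.0104,-0.0248,0,0,0,0],
    [0.085,0.0104,-0.0248,0,0,0,0],
    [0.085,0.0104,-0.0248,0,0,0,0]
  ]
}}

```text
t: 22.17
eef_pos: [0.4463, 0.1898, 0.1606]
tool_rot: [0.0, 0.042, 0.999, 0.0]
ft_force: [1.3, -1.2, 0.3]
opening: 0.904
grip_force: 0.0
```

Call:
{"api": "step_arm", "payload": {
  "rows": [
    [0.085,0.0104,-0.0248,0,0,0,0],
    [0.085,0.0104,-0.0248,0,0,0,0],
    [0.085,0,0,0,0,0,-0.1],
    [0.085,0,0,0,0,0,-0.1],
    [0.085,0,0,0,0,0,-0.1]
  ]
}}

```text
t: 22.58
eef_pos: [0.4221, 0.1426, 0.1608]
tool_rot: [0.001, -0.11, 0.994, 0.0]
ft_force: [-0.3, 0.2, -0.2]
opening: 0.905
grip_force: 0.0
```

Call:
{"api": "step_arm", "payload": {
  "rows": [
    [0.085,0,0,0,0,0,-0.076],
    [0.085,0,0,0,0,0,0],
    [0.085,0,0,0,0,0,0],
    [0.085,0,0,0,0,0,0],
    [0.085,0,0,0,0,0,0]
  ]
}}

```text
t: 23.0
eef_pos: [0.422, 0.1432, 0.1601]
tool_rot: [0.0, -0.145, 0.989, 0.0]
ft_force: [0.4, -0.9, 0.4]
opening: 0.905
grip_force: 0.0
```

```bash
python3 wr.py w6
python3 - <<'E'
import pickle,cv2,numpy as np
from h import *
a=cv2.createCLAHE(3,(8,8)).apply(cv2.cvtColor(pickle.load(open("pics/w6.pkl","rb"))[1],cv2.COLOR_BGR2GRAY))[120:260,215:345]
t=cv2.cvtColor(robot.capture("top"),cv2.COLOR_BGR2GRAY)[143:223,60:140]
cv2.imwrite("pics/m6.png",np.hstack([cv2.resize(a,(520,560),interpolation=2),np.vstack([cv2.resize(t,(280,280),interpolation=2),np.zeros((280,280),np.uint8)])]))
E
```

```text
(no output)
```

View pics/m6.png

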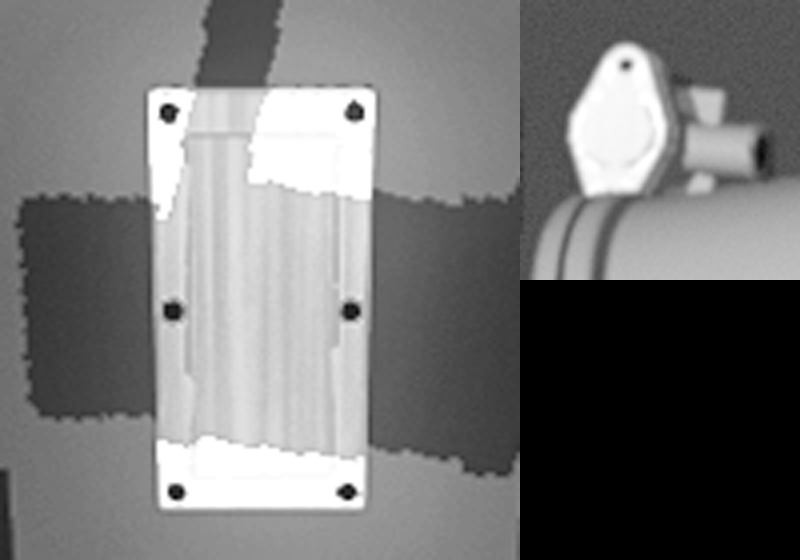

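The two-bolt is seated on the thermostat and the oblong cover is clear and square to the fingers. Grasping it.

Call:
{"api": "step_arm", "payload": {
  "rows": [
    [0.085,0,-0.0013,0.03,0,0,0],
    [0.085,0,0,0.038,0,0,0],
    [0.085,0,0,0.038,0,0,0],
    [0.085,0,0,0.025,0,0,0],
    [0.085,0,0,0.012,0,0,0]
  ]
}}

```text
t: 23.52
eef_pos: [0.4189, 0.1414, 0.0133]
tool_rot: [-0.004, -0.145, 0.989, 0.0]
ft_force: [-1.1, 0.3, 0.3]
opening: 0.902
grip_force: 0.0
```

Call:
{"api": "step_arm", "payload": {
  "rows": [
    [0.085,0,0,0.007,0,0,0],
    [0.085,0,0,0.004,0,0,0],
    [0.085,0,0,0.001,0,0,0],
    [0.085,0,0,0,0,0,0],
    [0.056,0,0,0,0,0,0]
  ]
}}

```text
t: 23.93
eef_pos: [0.4236, 0.1421, 0.0061]
tool_rot: [0.001, -0.146, 0.989, -0.0]
ft_force: [0.1, -1.3, 0.6]
opening: 0.864
grip_force: 0.0
```

Call:
{"api": "step_arm", "payload": {
  "rows": [
    [0.056,0,0,0,0,0,0],
    [0.056,0,0,0,0,0,0],
    [0.056,0,0,0,0,0,0],
    [0.056,0,0,0,0,0,0],
    [0.056,0,0,0,0,0,0]
  ],
  "squeeze": 30
}}

```text
t: 24.35
eef_pos: [0.4229, 0.142, 0.0056]
tool_rot: [0.001, -0.146, 0.989, 0.0]
ft_force: [-0.7, -0.9, 5.2]
opening: 0.654
grip_force: 30.0
```

Call:
{"api": "step_arm", "payload": {
  "rows": [
    [0.056,0,0,-0.01,0,0,0],
    [0.056,0,0,-0.025,0,0,0],
    [0.056,0,0,-0.035,0,0,0],
    [0.056,0,0,-0.035,0,0,0.099],
    [0.056,0,0,-0.035,0,0,0.099]
  ]
}}

```text
t: 24.77
eef_pos: [0.4208, 0.1416, 0.1458]
tool_rot: [-0.001, -0.045, 0.999, -0.0]
ft_force: [1.9, 0.9, -3.2]
opening: 0.656
grip_force: 30.0
```

Call:
{"api": "step_arm", "payload": {
  "rows": [
    [0.056,0,0,-0.015,0,0,0.099],
    [0.056,0,0,0,0,0,0.099],
    [0.056,0,0,0,0,0,0.099],
    [0.056,0,0,0,0,0,0.099],
    [0.056,0,0,0,0,0,0.099]
  ]
}}

```text
t: 25.18
eef_pos: [0.4213, 0.1417, 0.1598]
tool_rot: [-0.001, 0.201, 0.979, -0.0]
ft_force: [1.0, -0.2, -2.9]
opening: 0.651
grip_force: 30.0
```

Call:
{"api": "step_arm", "payload": {
  "rows": [
    [0.056,0,0,0,0,0,0.099],
    [0.056,0,0,0,0,0,0.099],
    [0.056,0,0,0,0,0,0.099],
    [0.056,-0.022,-0.0228,0,0,0,0],
    [0.056,-0.022,-0.0228,0,0,0,0]
  ]
}}

```text
t: 25.6
eef_pos: [0.4256, 0.079, 0.1596]
tool_rot: [-0.001, 0.34, 0.94, -0.0]
ft_force: [-0.0, -1.4, -3.2]
opening: 0.658
grip_force: 30.0
```

Call:
{"api": "step_arm", "payload": {
  "rows": [
    [0.056,-0.022,-0.0228,0,0,0,0],
    [0.056,-0.022,-0.0228,0,0,0,0],
    [0.056,-0.022,-0.0228,0,0,0,0],
    [0.056,-0.022,-0.0228,0,0,0,0],
    [0.056,-0.022,-0.0228,0,0,0,0]
  ]
}}

```text
t: 26.02
eef_pos: [0.4367, -0.0806, 0.1596]
tool_rot: [-0.001, 0.342, 0.94, 0.0]
ft_force: [1.3, 0.3, -3.4]
opening: 0.659
grip_force: 30.0
```

Call:
{"api": "step_arm", "payload": {
  "rows": [
    [0.056,-0.022,-0.0228,0,0,0,0],
    [0.056,-0.022,-0.0228,0,0,0,0],
    [0.056,-0.022,-0.0228,0,0,0,0],
    [0.056,0,0,0,0,0,0],
    [0.056,0,0,0,0,0,0]
  ]
}}

```text
t: 26.43
eef_pos: [0.4436, -0.1753, 0.1596]
tool_rot: [-0.001, 0.343, 0.939, 0.0]
ft_force: [-0.0, -0.2, -1.2]
opening: 0.653
grip_force: 30.0
```

Call:
{"api": "step_arm", "payload": {
  "rows": [
    [0.056,0,0,0,0,0,0],
    [0.056,0,0,0,0,0,0],
    [0.056,0,0,0,0,0,0],
    [0.056,0,0,0,0,0,0],
    [0.056,0,0,0,0,0,0]
  ]
}}

```text
t: 26.85
eef_pos: [0.4444, -0.1734, 0.16]
tool_rot: [-0.0, 0.341, 0.94, 0.0]
ft_force: [0.1, 0.1, -2.9]
opening: 0.654
grip_force: 30.0
```

```bash
python3 wr.py w7 1; python3 -c "
import cv2;a=cv2.imread('pics/w7.png',0)[100:300,190:390];cv2.imwrite('pics/w7c.png',cv2.resize(a,None,fx=3,fy=3,interpolation=2))"
```

```text
(no output)
```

View pics/w7c.png

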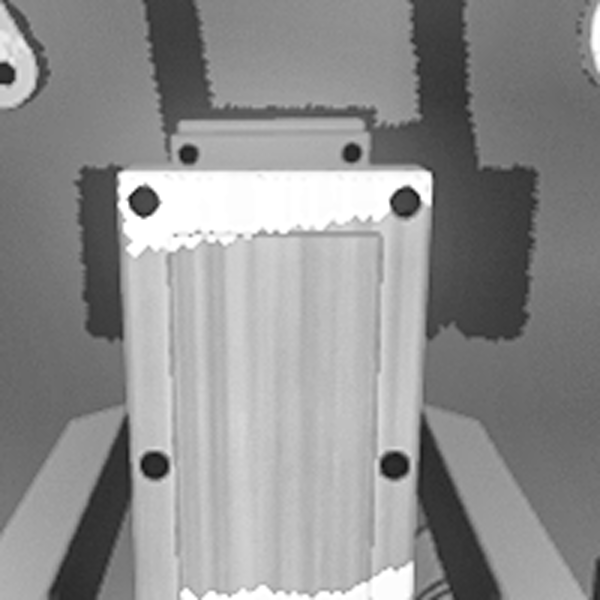

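Gear case end holes are at crop (188,154) and (352,154); the cover's are at (144,201) and (405,201).

Run:
```python
import pickle
from h import *
c,im,s=pickle.load(open("pics/w7.pkl","rb"))
e=s["eef_pos"];q=s["tool_rot"];yaw=np.degrees(2*np.arctan2(q[2],q[1]))-90;print(e.round(4),yaw)
f=lambda x,y,z: ray(c,(190+(x+.5)/3-.5,100+(y+.5)/3-.5),z)[:2]
y=np.radians(yaw);Y=np.array([np.cos(y),np.sin(y)]);X=np.array([-Y[1],Y[0]])
R=[]
for P,z in(([(188,154),(352,154)],.062),([(144,201),(405,201)],e[2]-.0053+.014)):
    W=np.array([f(*p,z) for p in P]);m=W.mean(0);v=W[1]-W[0];R.append(m);print(m.round(4),np.linalg.norm(v).round(4),np.degrees(np.arctan2(v[1],v[0])).round(1))
d=R[0]-R[1];print("shift tool x,y",d@X,d@Y)
```

```text
[ 0.4445 -0.1736  0.16  ] 50.089834097248826
[ 0.3999 -0.1392] 0.0513 50.1
[ 0.4008 -0.1381] 0.051 50.1
shift tool x,y -4.941543243920253e-05 -0.00145837623390824
```

Call:
{"api": "step_arm", "payload": {
  "rows": [
    [0.056,0,-0.001,0.025,0,0,0],
    [0.056,0,0,0.033,0,0,0],
    [0.056,0,0,0.02,0,0,0],
    [0.056,0,0,0.007,0,0,0],
    [0.056,0,0,0.004,0,0,0]
  ]
}}

```text
t: 27.32
eef_pos: [0.4428, -0.1741, 0.0696]
tool_rot: [-0.002, 0.342, 0.94, 0.0]
ft_force: [-0.2, 0.6, -2.8]
opening: 0.655
grip_force: 30.0
```

Call:
{"api": "step_arm", "payload": {
  "rows": [
    [0.056,0,0,0.001,0,0,0],
    [0.056,0,0,0.001,0,0,0],
    [0.056,0,0,0.001,0,0,0],
    [0.056,0,0,0,0,0,0],
    [0.056,0,0,0,0,0,0]
  ]
}}

```text
t: 27.73
eef_pos: [0.4445, -0.1754, 0.0689]
tool_rot: [0.001, 0.342, 0.94, -0.0]
ft_force: [-0.5, -1.1, -2.3]
opening: 0.653
grip_force: 30.0
```

Call:
{"api": "step_arm", "payload": {
  "rows": [
    [0.056,0,0,0.001,0,0,0],
    [0.056,0,0,0,0,0,0],
    [0.056,0,0,0,0,0,0],
    [0.056,0,0,0,0,0,0],
    [0.056,0,0,0,0,0,0]
  ]
}}

```text
t: 28.15
eef_pos: [0.4444, -0.1754, 0.0676]
tool_rot: [0.001, 0.342, 0.94, -0.0]
ft_force: [0.4, 0.3, 2.1]
opening: 0.659
grip_force: 30.0
```

Contact. Pressing 0.5 mm more, then releasing and lifting.

Call:
{"api": "step_arm", "payload": {
  "rows": [
    [0.056,0,0,0.0005,0,0,0],
    [0.056,0,0,0,0,0,0],
    [0.056,0,0,0,0,0,0],
    [0.056,0,0,0,0,0,0],
    [0.085,0,0,0,0,0,0]
  ]
}}

```text
t: 28.57
eef_pos: [0.4443, -0.1753, 0.0671]
tool_rot: [0.001, 0.342, 0.94, -0.0]
ft_force: [-0.0, -0.5, 0.3]
opening: 0.698
grip_force: 0.0
```

Call:
{"api": "step_arm", "payload": {
  "rows": [
    [0.085,0,0,0,0,0,0],
    [0.085,0,0,0,0,0,0],
    [0.085,0,0,0,0,0,0],
    [0.085,0,0,-0.01,0,0,0],
    [0.085,0,0,-0.03,0,0,0]
  ]
}}

```text
t: 28.98
eef_pos: [0.44, -0.1727, 0.103]
tool_rot: [-0.005, 0.342, 0.94, 0.001]
ft_force: [0.0, -0.4, 0.2]
opening: 0.905
grip_force: 0.0
```

Call:
{"api": "step_arm", "payload": {
  "rows": [
    [0.085,0,0,-0.035,0,0,0],
    [0.085,0,0,-0.035,0,0,0],
    [0.085,0,0,-0.03,0,0,0],
    [0.085,0.025,0.03,0,0,0,0],
    [0.085,0.025,0.03,0,0,0,0]
  ]
}}

```text
t: 29.4
eef_pos: [0.4461, -0.0983, 0.2103]
tool_rot: [0.004, 0.344, 0.939, -0.0]
ft_force: [0.7, 0.7, -0.5]
opening: 0.904
grip_force: 0.0
```

Call:
{"api": "step_arm", "payload": {
  "rows": [
    [0.085,0.025,0.03,0,0,0,0],
    [0.085,0.025,0.03,0,0,0,0],
    [0.085,0.02,0.03,0,0,0,0],
    [0.085,0,0.03,0,0,0,0],
    [0.085,0,0.03,0,0,0,0]
  ]
}}

```text
t: 29.82
eef_pos: [0.4866, 0.0651, 0.2074]
tool_rot: [0.001, 0.341, 0.94, 0.0]
ft_force: [0.2, -0.4, 0.4]
opening: 0.904
grip_force: 0.0
```

Call:
{"api": "step_arm", "payload": {
  "rows": [
    [0.085,0,0.02,0,0,0,0],
    [0.085,0,0.02,0,0,0,0],
    [0.085,0,0,0,0,0,0],
    [0.085,0,0,0,0,0,0],
    [0.085,0,0,0,0,0,0]
  ]
}}

```text
t: 30.23
eef_pos: [0.5118, 0.0932, 0.2065]
tool_rot: [-0.0, 0.342, 0.94, -0.0]
ft_force: [-0.3, -0.5, -0.1]
opening: 0.905
grip_force: 0.0
```

Run:
```python
import cv2,numpy as np
from h import *
im=robot.capture("top"); cv2.imwrite("pics/topf.png",cv2.resize(im[100:290,60:500],(800,345),interpolation=2))
```

```text
(no output)
```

View pics/topf.png

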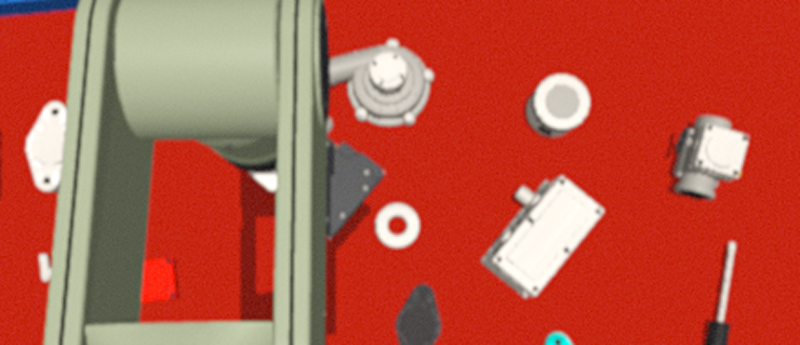

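All four covers lie squarely on their housings, and the piston looks undisturbed. Handing in.

```bash
python3 -c "
from bench import robot
print(robot.hand_in())"
```

```text
the job is handed in; nothing more can be done
None
```

All four covers are on their matching housings and the job is handed in at about 30 s of the 115 s; the final picture looks right, but the hand-in returned no verdict and the arm hid the bolt dish in that picture.

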